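# Cull the two misshapen candles from the dinner table's candle rack

## Task

Two of the five pillar candles in the rack are no good for tonight's table: one is a short stub and one has slumped to a sloping top. Find them, by eye or by gently feeling the tops, and slide each one, upright and without lifting it, out of its bay past the spring catch into the culls well on the far side, until it stands wholly clear of the bays. Be gentle with the wax, leave the three sound candles standing in their bays and everything else on the table as it is.

Things in the scene. Friction and masses are not known exactly. Their poses are not given: they have to be found in the camera images.
- rack: fixed wooden candle rack. Origin on the table under the middle bay's centre; x runs from the robot's side through the bays into the culls well, z up. 8 mm thick board, x -60 to 185 mm, y +-248 mm. Five bays in a row along y, 96 mm apart, 79 mm wide inside; walls between them 17 mm thick, x -32 to 42 mm, tops 38 mm above the table
- bay1 (a point): centre of bay 1's floor, 8 mm above the table (bay 1 at the rack's -y end), axes as the rack's. At x = -27 mm two brass posts, 38 mm above the table like the walls, leave a 59 mm gap: closed fingers can push through it, a candle cannot. A spring catch closes the far (+x) side
- nose1 (a point): bay 1's catch: axis of a 12 mm thick upright brass nose, at 15 mm above the rack's floor. It juts 9 mm from the bay's +y wall and gives way sideways into that wall when a candle is pushed past towards +x (5 to 20 N); the foot must be pushed low or the candle tips
- bay2 (a point): centre of bay 2's floor, 8 mm above the table (bay 1 at the rack's -y end), axes as the rack's. At x = -27 mm two brass posts, 38 mm above the table like the walls, leave a 59 mm gap: closed fingers can push through it, a candle cannot. A spring catch closes the far (+x) side
- nose2 (a point): bay 2's catch: axis of a 12 mm thick upright brass nose, at 15 mm above the rack's floor. It juts 9 mm from the bay's +y wall and gives way sideways into that wall when a candle is pushed past towards +x (5 to 20 N); the foot must be pushed low or the candle tips
- bay3 (a point): centre of bay 3's floor, 8 mm above the table (bay 1 at the rack's -y end), axes as the rack's. At x = -27 mm two brass posts, 38 mm above the table like the walls, leave a 59 mm gap: closed fingers can push through it, a candle cannot. A spring catch closes the far (+x) side
- nose3 (a point): bay 3's catch: axis of a 12 mm thick upright brass nose, at 15 mm above the rack's floor. It juts 9 mm from the bay's +y wall and gives way sideways into that wall when a candle is pushed past towards +x (5 to 20 N); the foot must be pushed low or the candle tips
- bay4 (a point): centre of bay 4's floor, 8 mm above the table (bay 1 at the rack's -y end), axes as the rack's. At x = -27 mm two brass posts, 38 mm above the table like the walls, leave a 59 mm gap: closed fingers can push through it, a candle cannot. A spring catch closes the far (+x) side
- nose4 (a point): bay 4's catch: axis of a 12 mm thick upright brass nose, at 15 mm above the rack's floor. It juts 9 mm from the bay's +y wall and gives way sideways into that wall when a candle is pushed past towards +x (5 to 20 N); the foot must be pushed low or the candle tips
- bay5 (a point): centre of bay 5's floor, 8 mm above the table (bay 1 at the rack's -y end), axes as the rack's. At x = -27 mm two brass posts, 38 mm above the table like the walls, leave a 59 mm gap: closed fingers can push through it, a candle cannot. A spring catch closes the far (+x) side
- nose5 (a point): bay 5's catch: axis of a 12 mm thick upright brass nose, at 15 mm above the rack's floor. It juts 9 mm from the bay's +y wall and gives way sideways into that wall when a candle is pushed past towards +x (5 to 20 N); the foot must be pushed low or the candle tips
- well (a point): centre of the culls well's grey floor, 8 mm above the table, level with the bays' floors; axes as the rack's. The well spans 137 mm in x, from the ends of the bay walls to the far rim, and 481 mm in y; rims at the far side and both ends stand 20 mm above its floor. A candle against the far rim has its centre 31 mm beyond this point
- candle_1: ivory pillar candle, 74 mm diameter, about 0.2 kg, upright in a bay. Three of the five are sound: level top 60 mm above the foot. Two are odd: a stub with a level top at 44 mm, and a slumped one, top sloping from 38 to 53 mm (46 mid-top). Which are odd is not told: look at or feel the tops (the 5 mm wick gives way). Origin: centre of underside, z up; bays are drawn at random
- candle_2: ivory pillar candle, 74 mm diameter, about 0.2 kg, upright in a bay. Three of the five are sound: level top 60 mm above the foot. Two are odd: a stub with a level top at 44 mm, and a slumped one, top sloping from 38 to 53 mm (46 mid-top). Which are odd is not told: look at or feel the tops (the 5 mm wick gives way). Origin: centre of underside, z up; bays are drawn at random
- candle_3: ivory pillar candle, 74 mm diameter, about 0.2 kg, upright in a bay. Three of the five are sound: level top 60 mm above the foot. Two are odd: a stub with a level top at 44 mm, and a slumped one, top sloping from 38 to 53 mm (46 mid-top). Which are odd is not told: look at or feel the tops (the 5 mm wick gives way). Origin: centre of underside, z up; bays are drawn at random
- candle_4: ivory pillar candle, 74 mm diameter, about 0.2 kg, upright in a bay. Three of the five are sound: level top 60 mm above the foot. Two are odd: a stub with a level top at 44 mm, and a slumped one, top sloping from 38 to 53 mm (46 mid-top). Which are odd is not told: look at or feel the tops (the 5 mm wick gives way). Origin: centre of underside, z up; bays are drawn at random
- candle_5: ivory pillar candle, 74 mm diameter, about 0.2 kg, upright in a bay. Three of the five are sound: level top 60 mm above the foot. Two are odd: a stub with a level top at 44 mm, and a slumped one, top sloping from 38 to 53 mm (46 mid-top). Which are odd is not told: look at or feel the tops (the 5 mm wick gives way). Origin: centre of underside, z up; bays are drawn at random
- wine_glass: stemmed wine glass, 72 mm wide, 170 mm tall; a bystander, leave it alone. Origin: centre of its underside
- tumbler: amber glass tumbler, 72 mm wide, 105 mm tall; a bystander, leave it alone. Origin: centre of its underside
- water_bottle: green glass water bottle, 72 mm wide, 230 mm tall; a bystander, leave it alone. Origin: centre of its underside
- pepper_mill: wooden pepper mill, 54 mm wide, 122 mm tall; a bystander, leave it alone. Origin: centre of its underside
- tealight: white ceramic tealight cup, 64 mm wide, 55 mm tall; a bystander, leave it alone. Origin: centre of its underside
- table_card: blank white table card in a dark wooden foot 60 x 90 mm, 110 mm tall; a bystander, leave it alone. Origin: centre of its underside
- spoon: steel spoon lying on the table, 190 mm long; a bystander, leave it alone. Origin: centre of its underside
Mind the look-alikes: they are no part of the job. What is shaped like the candle_5 but blue, purple or yellow is not meant.

How it is judged:
By the outcome, as a careful person would: the job done as asked, in the order asked, and still so for the second after the job is handed in, with the robot touching nothing.
It also fails if it takes over 58 s, if anything falls off the work surface, if the arm or the gripper's body presses on something with over 40 N, if the wrist force passes 120 N, or if a joint passes its speed limit or range.

## Robot

A 6-joint arm with a two-finger parallel gripper is mounted at the origin on the work surface. World frame = base frame: x ahead of the robot, y to its left, z up, the work surface at z = 0. Lengths are in m, angles in rad, forces in N, time in s.
With the tool pointing down it reaches from about 0.3 to 0.875 m from the base axis. Payload 6.4 kg.
Tool frame: the origin (TCP) lies midway between the tips of the shut fingers; the grasp point (between the pads) lies 19 mm behind it; z points along the fingers, y is the line along which they close (so a half turn about z gives the same grasp; the last joint's range is limited). The gripper opens to 85 mm and grips with 20 to 120 N. Pads are 22 mm wide; open, the fingers measure 114 mm over their backs; the gripper's body (76 mm by 85 mm) begins 54 mm behind the grasp point. The pads swing forward as they close: fully open they stand 13 mm farther back than shut.
Start: joints at [1.125, 0.181, 1.607, -0, 1.354, -0.206], TCP at [0.137, 0.559, 0.231] pointing down, gripper open.
Joint ranges: [-2.99, 2.99], [-0.89, 2.07], [0.3, 2.58], [-1.14, 4.28], [0, 2.63], [-3.12, 3.12]. Speed limits (rad/s): [2.57, 2.57, 3.01, 3.14, 3.14, 3.14].

## Interface

Orientations are given as a unit quaternion [w, x, y, z].
In Python, from bench import get_obs, camera, hand_in gives the robot as it stands.
- The arm moves only by the tool carry_out, never from a script. Its argument "plan" is a list that holds one entry, the list of rows, each a list of 7 numbers: the shift along the world's x, y, z in m, then the turn, a rotation vector about the world's x, y, z in rad, then the opening, from 0 (shut) to 1 (fully open). In form: [[[x, y, z, rx, ry, rz, hand], ...]]. A call has exactly 5 rows; each row is the pose to reach, as a shift and turn from the pose commanded when the call began; what a row does not reach only later rows make up. A row lasts 1/12 s, in which the tool goes at most 41.7 mm and 7.16 degrees, less where a joint would pass 70% of its speed; a pose out of reach is approached as far as the arm can. A call with a gripper value outside its range is refused whole. The fingers move at their own pace and stop on an object; the grip force is fixed at half the most. Time passes only in rows, so rows that repeat a pose let the fingers close, or fill a call up. It gives the time, the measured TCP pose, the force, the opening and the grip force at its end, in the units of the state.
- get_obs(): the state, without advancing time (a new reading comes with each control period).
- camera(name): name is "scene" or "side" or "wrist"; returns a dict with "pixels" (384x512x3 uint8, red, green, blue), "z_map" (384x512 float32, m along the optical axis (not along the pixel's ray), 0 where there is no reading), "camera_matrix" (3x3 intrinsics, pixels), "k1" (the pictures are not rectified: a ray, as slopes to the right and down, at radius r is drawn at 1 + k1 r^2 times it, then the intrinsics apply), "cam_to_world" (4x4, takes a point from camera to world coordinates). Camera axes: x right, y up, looking along -z (the intrinsics and any distortion apply to the point x, -y, -z); pixel columns grow to the right and rows downward; lengths in m; the calibration is good to about 2 mm. A picture is of the moment at which its call begins.
- hand_in(): hands the job in; it is judged then, once.
The state is a dict: "time_s": time; "q": joint angles; "dq": joint speeds; "joint_efforts": joint torques, N m; "eef_pos": TCP position; "eef_rot": TCP orientation; "wrist_force": force on the tool from outside, world axes, zero at the start; "torque": the same for the moment, N m; "opening": opening from 0.0 (shut) to 1.0 (fully open); "grasp_force": force on a finger pad.
Only numpy, scipy, OpenCV 4.12 (cv2) and the standard library are available. Lean on these libraries where they do the work, as an engineer would, in place of code of your own. Each camera call takes 0.05 s, during which the arm holds its last target. There are 200 camera calls.

## Working session

There is one attempt and no reset: what is moved stays moved. The work goes in short steps, Python scripts to look and compute and a tool call to move; the robot and the scene stay as the last step left them, time stands still between calls to the robot, and variables do not carry over. Pictures are saved under pics/ and viewed, at most 10 in all, crops included, and the job is handed in when it is done.

Besides the shell and the picture viewer there is one more tool, called after "Request:" as name([rows], argument=value, ...), one row to a line, values as JSON. carry_out: Moves the arm, as the interface text tells. Its arguments: {"type":"object","properties":{"plan":{"type":"array","items":{"type":"array","items":{"type":"array","items":{"type":"number"}}}}},"required":["plan"]}

```bash
mkdir -p pics
cat > h.py <<'E'
import numpy as np, cv2
from bench import get_obs, camera, hand_in
def cloud(c):
    K=c["camera_matrix"];h,w=c["z_map"].shape
    u,v=np.meshgrid(np.arange(w),np.arange(h))
    p=np.stack([u,v],-1).reshape(-1,1,2).astype(float)
    s=cv2.undistortPoints(p,K,np.array([c["k1"],0,0,0,0.])).reshape(h,w,2)
    z=c["z_map"]; P=np.stack([s[...,0]*z,-s[...,1]*z,-z,np.ones_like(z)],-1)
    W=P@c["cam_to_world"].T
    W=W[...,:3]; W[z==0]=np.nan
    return W
def save(c,n): cv2.imwrite("pics/"+n,c["pixels"][...,::-1])
E
python3 - <<'E'
from h import *
o=get_obs();print(o)
a=camera("scene");b=camera("side")
im=np.hstack([a["pixels"],b["pixels"]])
save(a,"scene.png");save(b,"side.png")
np.save("s.npy",cloud(a));np.save("d.npy",cloud(b))
print(a["k1"],a["cam_to_world"],b["cam_to_world"])
E
```

```text
{'time_s': 0.0, 'q': array([ 1.12469764e+00,  1.81505340e-01,  1.60798883e+00,  4.34765727e-05,
        1.35380589e+00, -2.06299961e-01]), 'dq': array([-0.0012385 ,  0.00210114,  0.0014905 , -0.0002021 , -0.00217374,
       -0.00045227]), 'joint_efforts': array([ 4.73154560e-04, -4.44881594e+01, -3.51332331e+01, -1.90671817e-04,
        9.06303845e-03, -1.77080068e-05]), 'eef_pos': array([0.13629849, 0.55805739, 0.2304135 ]), 'eef_rot': array([-2.93669658e-04,  1.19616916e-01,  9.92819754e-01, -8.01881779e-04]), 'wrist_force': array([ 0.06053346,  0.10123301, -0.72713996]), 'torque': array([ 0.05136309, -0.01478318, -0.0214982 ]), 'grasp_force': 0.0, 'opening': 1.0015545027341646}
0.03450406822814515 [[-0.08927185 -0.62610197  0.77461401  1.62244251]
 [ 0.99599271 -0.06032558  0.06602534  0.07717305]
 [ 0.00539045  0.77740411  0.62897837  0.90641075]
 [ 0.          0.          0.          1.        ]] [[ 0.94851313  0.21397381 -0.23353382  0.22816421]
 [-0.31610215  0.68617518 -0.65516643 -0.89086479]
 [ 0.02005665  0.6952545   0.71848375  0.99276609]
 [ 0.          0.          0.          1.        ]]
```

View pics/scene.png

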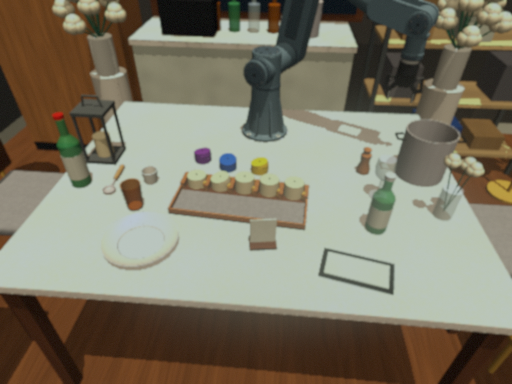

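View pics/side.png

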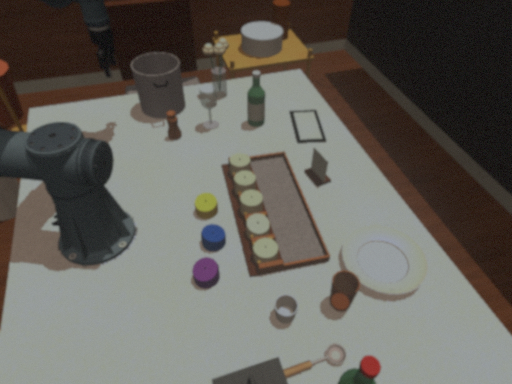

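The scene view shows the rack at about (240,200), with candles at u = 197, 219, 243, 268 and 294, v≈185. Blue, purple and yellow decoys stand on the robot side at (203–260, 160), and the table card is beyond the well at (263,235). The side view agrees, with candles from (240,160) to (266,250). Next I'll measure heights.

```bash
python3 - <<'E'
from h import *
for f,n in(("s.npy","scene.png"),("d.npy","side.png")):
    W=np.load(f);im=cv2.imread("pics/"+n)[...,::-1].astype(int)
    x,y,z=W[...,0],W[...,1],W[...,2]
    reg=(x>.2)&(x<.85)&(abs(y)<.45)
    t=reg&(z<.004)&(z>-.02);print(f,"table z",np.nanmedian(z[t]))
    r,g,b=im[...,0],im[...,1],im[...,2]
    # rack: board-ish points z .004-.05, brown
    iv=reg&(z>.025)&(z<.09)&(r>150)&(g>140)&(b>90)&(b<g-15)
    k,lab,st,ce=cv2.connectedComponentsWithStats(iv.astype(np.uint8))
    for i in range(1,k):
        if st[i,4]>25:
            m=lab==i;P=W[m]
            print(st[i,4],ce[i].round(),np.median(P,0).round(4),np.percentile(z[m],[5,50,80,95]).round(4),P[:,:2].min(0).round(3),P[:,:2].max(0).round(3))
    br=reg&(r>g+25)&(z>.003)&(z<.06)
    k,lab,st,ce=cv2.connectedComponentsWithStats(br.astype(np.uint8),connectivity=8)
    for i in range(1,k):
        if st[i,4]>60: print("brown",st[i],np.nanmin(W[lab==i],0).round(3),np.nanmax(W[lab==i],0).round(3), cv2.minAreaRect(W[lab==i][:,:2].astype(np.float32)))
E
python3 - <<'E'
import cv2
a=cv2.imread("pics/scene.png")[140:260,150:330];b=cv2.imread("pics/side.png")[140:280,190:340]
a=cv2.resize(a,None,fx=4,fy=4,interpolation=2);cv2.imwrite("pics/ca.png",a)
b=cv2.resize(b,None,fx=4,fy=4,interpolation=2);cv2.imwrite("pics/cb.png",b)
E
```

```text
s.npy table z -0.00037779342931176796
32 [260. 160.] [0.331  0.0033 0.0413] [0.0338 0.0413 0.0482 0.0506] [ 0.309 -0.035] [0.364 0.038]
55 [150. 169.] [ 0.4389 -0.4382  0.0404] [0.027  0.0404 0.0486 0.0526] [ 0.431 -0.45 ] [ 0.451 -0.413]
186 [196. 175.] [ 0.473  -0.2388  0.0512] [0.0448 0.0512 0.053  0.0545] [ 0.435 -0.29 ] [ 0.511 -0.201]
800 [258. 179.] [0.4924 0.014  0.0662] [0.0403 0.0662 0.0684 0.0701] [ 0.44  -0.194] [0.54  0.198]
57 [175. 235.] [ 0.776  -0.2454  0.0282] [0.0252 0.0282 0.0299 0.0317] [ 0.736 -0.266] [ 0.848 -0.237]
brown [195 148  15  12 122] [ 0.26  -0.283  0.026] [ 0.329 -0.218  0.056] ((0.2950422763824463, -0.25020062923431396), (0.06623804569244385, 0.06031801551580429), 12.859151840209961)
brown [169 173  83  48 387] [ 0.451 -0.304  0.008] [ 0.676 -0.005  0.042] ((0.6254751682281494, -0.19781577587127686), (0.35927796363830566, 0.16690772771835327), 52.16051483154297)
brown [227 177   8  13  63] [ 0.457 -0.112  0.02 ] [ 0.528 -0.088  0.041] ((0.49257519841194153, -0.09927241504192352), (0.022618558257818222, 0.07135483622550964), 85.19351959228516)
brown 
[... 412 characters left out ...]
 0.19  0.032] ((0.6344627141952515, 0.16878345608711243), (0.07550428807735443, 0.1711595058441162), 54.29330825805664)
d.npy table z -0.0005679211513722193
brown [251 232  24  10  76] [ 0.443 -0.202  0.005] [ 0.52  -0.157  0.041] ((0.48119229078292847, -0.17752306163311005), (0.04549113288521767, 0.07512912154197693), 86.99984741210938)
brown [258 253  71  16 269] [ 0.434 -0.311  0.003] [ 0.647 -0.259  0.042] ((0.5414398908615112, -0.2829062342643738), (0.04136734455823898, 0.2132045477628708), 84.70977783203125)
brown [193 258  25  24 445] [ 0.253 -0.291  0.034] [ 0.32  -0.221  0.057] ((0.2854461669921875, -0.2554761469364166), (0.06631938368082047, 0.06780511140823364), 30.37998390197754)
```

View pics/ca.png

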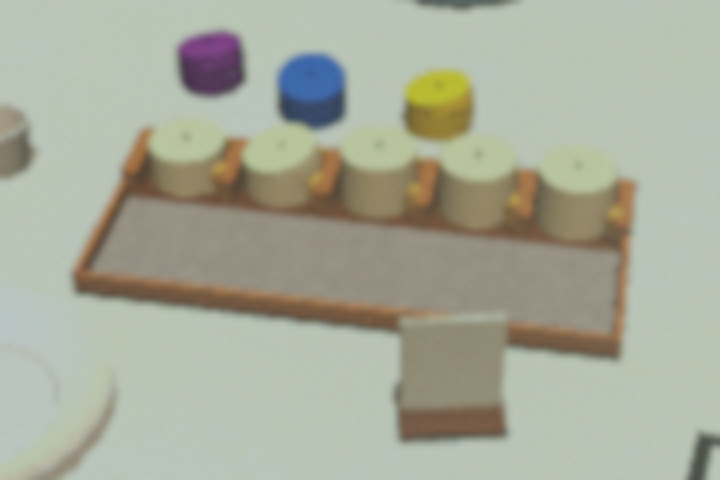

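View pics/cb.png

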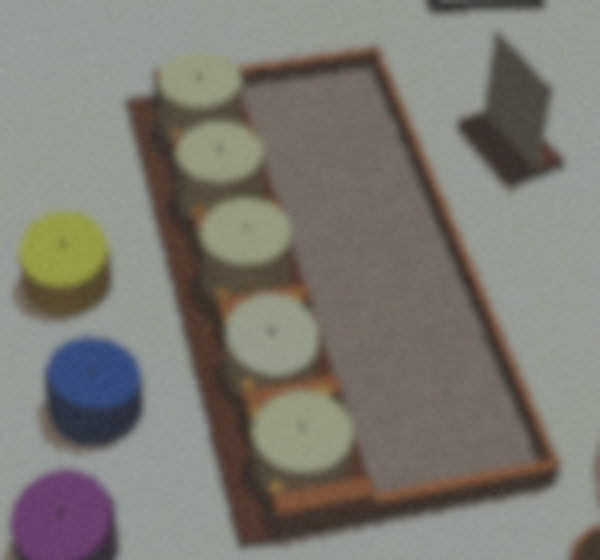

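The crops show bay 1 holding a short, level candle and bay 2 a tilted top, with bays 3–5 tall. Next I'll fit the top planes and the rack frame.

Run:
```python
from h import *
from scipy.optimize import least_squares
W={};im={}
for f,n in(("s","scene.png"),("d","side.png")):
    W[f]=np.load(f+".npy");im[f]=cv2.imread("pics/"+n)[...,::-1].astype(int)
# rack pose: grid occupancy of rims; walls tops z~.038, rims top z~.028, table 0 => outline of board = points z>.004
A=[]
for f in W:
    P=W[f].reshape(-1,3);c=im[f].reshape(-1,3)
    A.append(np.c_[P,c,np.full(len(P),f=='d')])
A=np.vstack(A);A=A[np.isfinite(A[:,0])]
# well floor: grayish, z~.008
def inrack(p,P):
    c,s=np.cos(p[2]),np.sin(p[2]);d=P[:,:2]-p[:2]
    return np.c_[d@[c,s],d@[-s,c]]
p0=np.array([.487,-.05,.08])
# fit: candle wall points -> cylinders at local (xi, (i-2)*.096); do coarse: top points per bay
for it in range(3):
    L=inrack(p0,A);C=[]
    for i in range(5):
        for cam in(0,1):
            m=(abs(L[:,0])<.05)&(abs(L[:,1]-(i-2)*.096)<.042)&(A[:,2]>.043)&(A[:,6]==cam)&(A[:,4]>A[:,5]+12)&(A[:,3]<A[:,4]+25)
            Q=A[m];
            if len(Q)<20: continue
            top=Q
            # robust plane
            for _ in range(6):
                co,*_r=np.linalg.lstsq(np.c_[top[:,:2]-top[:,:2].mean(0),np.ones(len(top))],top[:,2],rcond=None)
                r=Q[:,2]-np.c_[Q[:,:2]-top[:,:2].mean(0),np.ones(len(Q))]@co
                top=Q[abs(r)<.004] if _>0 else Q[r>-.004]
            (cx,cy),rad=cv2.minEnclosingCircle(top[:,:2].astype(np.float32))
            lo,hi=np.percentile(top[:,:2],[1,99],axis=0)
            C.append((i,cx,cy))
            if it==2: print(i+1,"sd"[cam],len(top),"c",np.round([cx,cy,rad],4),"mean",top[:,:2].mean(0).round(4),"z",round(np.median(top[:,2]),4),"slope",co[:2].round(3))
    C=np.array(C)
    v=np.polyfit(C[:,0]-2,C[:,2],1);u=np.polyfit(C[:,0]-2,C[:,1],1)
    p0=np.array([u[1],v[1],-np.arctan2(u[0],v[0])]);
    print("p0",p0,np.hypot(u[0],v[0]))
# rims: far rim outer edge x=.185, end outer y=+-.248; print profile of points with z>.02
L=inrack(p0,A)
for cam in(0,1):
    M=A[:,6]==cam
    m=M&(A[:,2]>.021)&(A[:,2]<.035)&(L[:,0]>.15)&(L[:,0]<.21)&(abs(L[:,1])<.24)
    q=L[m];print("far rim x",np.percentile(q[:,0],[5,50,95]),"slope",np.polyfit(q[:,1],q[:,0],1)if len(q)>5 else 0,len(q))
    for s in(-1,1):
        m=M&(A[:,2]>.021)&(A[:,2]<.05)&(L[:,0]>.06)&(L[:,0]<.17)&(abs(L[:,1]*s-.24)<.03)
        if m.sum()>5:print("end",s,np.percentile(L[m,1],[5,50,95]),m.sum())
    for k in range(6):
        m=M&(A[:,2]>.034)&(A[:,2]<.043)&(L[:,0]>-.035)&(L[:,0]<.045)&(abs(L[:,1]-(k-2.5)*.096)<.0085)
        if m.sum()>5:print("wall",k,np.percentile(L[m,0],[3,97]).round(4),L[m,1].mean().round(4)-(k-2.5)*.096,m.sum())
    for nm,lo,hi,z0 in(("front",-.09,-.04,.0045),):
        m=M&(A[:,2]>z0)&(A[:,2]<.012)&(L[:,0]>lo)&(L[:,0]<hi)&(abs(L[:,1])<.2)
        print(nm,np.percentile(L[m,0],[3,97]),m.sum())
```

```text
p0 [ 0.48659564 -0.04885997 -0.07488105] 0.09581972654780115
p0 [ 0.48598846 -0.04883428 -0.08123863] 0.09572983695393128
1 s 168 c [ 0.4725 -0.2377  0.0386] mean [ 0.474  -0.2377] z 0.0514 slope [-0.023 -0.003]
1 d 408 c [ 0.4698 -0.2397  0.0382] mean [ 0.469 -0.241] z 0.0507 slope [0.005 0.001]
2 s 165 c [ 0.4771 -0.1458  0.0384] mean [ 0.4811 -0.1441] z 0.0533 slope [-0.072  0.191]
2 d 356 c [ 0.4774 -0.1465  0.0378] mean [ 0.4758 -0.1479] z 0.0526 slope [-0.067  0.195]
3 s 180 c [ 0.4867 -0.0479  0.0392] mean [ 0.4896 -0.0474] z 0.0672 slope [ 0.001 -0.004]
3 d 295 c [ 0.4864 -0.0495  0.0389] mean [ 0.4848 -0.0508] z 0.0669 slope [-0.004  0.016]
4 s 183 c [0.4943 0.0496 0.0391] mean [0.4956 0.0485] z 0.0671 slope [-0.     0.003]
4 d 266 c [0.4909 0.0469 0.0391] mean [0.4908 0.0449] z 0.0668 slope [0.004 0.012]
5 s 187 c [0.5008 0.1425 0.0385] mean [0.5045 0.1428] z 0.0673 slope [-0.001 -0.002]
5 d 221 c [0.5039 0.1397 0.0404] mean [0.5009 0.1394] z 0.0673 slope [-0.003  0.005]
p0 [ 0.48598846 -0.04883428 -0.08123863] 0.09572983695393128
far rim x [0.17768277 0.18296006 0.18645133
[... 223 characters left out ...]
9 47
wall 2 [-0.0254  0.0379] 0.0003999999999999976 44
wall 3 [-0.0306  0.0409] 0.00030000000000000165 50
wall 4 [-0.0262  0.0398] 0.00019999999999997797 52
wall 5 [-0.0259  0.0394] 0.00020000000000000573 50
front [-0.07549974 -0.07549974] 1
far rim x [0.17643004 0.17900428 0.18282329] slope [-0.00205634  0.17908904] 236
end -1 [-0.24903848 -0.24620071 -0.24095341] 113
end 1 [0.23713442 0.2416041  0.24827353] 62
wall 0 [-0.0317  0.0374] -0.0007999999999999952 121
wall 1 [-0.0311  0.0374] 0.0007000000000000062 72
wall 2 [-0.0321  0.0392] 0.0010000000000000009 53
wall 3 [-0.0328  0.0376] 0.0010000000000000009 9
wall 4 [-0.0336  0.0389] 0.003899999999999987 9
front [-0.0607213  -0.04072945] 528
```

Bay 1 holds the stub: level, 43 mm above the floor. Bay 2 holds the slumped candle, with a 0.2 slope. Bays 3–5 are sound, with tops at 67 mm. The rack origin is (0.486, -0.049) with yaw -0.081. I'm moving toward bay 2's approach point with the fingers shut.

Request:
carry_out([
  [[0.02, -0.035, 0, 0, 0, 0.04, 0], [0.04, -0.07, 0, 0, 0, 0.08, 0], [0.06, -0.105, 0, 0, 0, 0.12, 0], [0.08, -0.14, 0, 0, 0, 0.159, 0], [0.1, -0.175, 0, 0, 0, 0.159, 0]],
])

```text
time_s: 0.52
eef_pos: [0.2366, 0.3818, 0.2308]
eef_rot: [-0.0, 0.039, 0.999, -0.0]
wrist_force: [1.2, 0.3, 0.2]
opening: 0.303
grasp_force: 0.0
```

Request:
carry_out([
  [[0.02, -0.035, 0, 0, 0, 0, 0], [0.04, -0.07, 0, 0, 0, 0, 0], [0.06, -0.105, 0, 0, 0, 0, 0], [0.08, -0.14, 0, 0, 0, 0, 0], [0.1, -0.175, 0, 0, 0, 0, 0]],
])

```text
time_s: 0.93
eef_pos: [0.3368, 0.2068, 0.2312]
eef_rot: [0.0, 0.04, 0.999, 0.0]
wrist_force: [0.3, -0.5, -0.4]
opening: 0.001
grasp_force: 0.0
```

Request:
carry_out([
  [[0.013, -0.038, 0, 0, 0, 0, 0], [0.026, -0.076, 0, 0, 0, 0, 0], [0.039, -0.114, 0, 0, 0, 0, 0], [0.052, -0.152, 0, 0, 0, 0, 0], [0.06, -0.19, 0, 0, 0, 0, 0]],
])

```text
time_s: 1.35
eef_pos: [0.397, 0.0165, 0.2313]
eef_rot: [0.0, 0.041, 0.999, -0.0]
wrist_force: [0.4, 0.1, -0.2]
opening: 0.002
grasp_force: 0.0
```

Request:
carry_out([
  [[0.002, -0.039, 0, 0, 0, 0, 0], [0.004, -0.078, 0, 0, 0, 0, 0], [0.006, -0.116, 0, 0, 0, 0, 0], [0.006, -0.1545, 0, 0, 0, 0, 0], [0.006, -0.1545, -0.02, 0, 0, 0, 0]],
])

```text
time_s: 1.77
eef_pos: [0.4045, -0.1435, 0.2146]
eef_rot: [0.003, 0.043, 0.999, -0.003]
wrist_force: [-0.2, 0.6, 1.3]
opening: -0.002
grasp_force: 0.0
```

Request:
carry_out([
  [[0, 0, -0.04, 0, 0, 0, 0], [0, 0, -0.08, 0, 0, 0, 0], [0, 0, -0.12, 0, 0, 0, 0], [0, 0, -0.15, 0, 0, 0, 0], [0, 0, -0.15, 0, 0, 0, 0]],
])

```text
time_s: 2.18
eef_pos: [0.3977, -0.1329, 0.0555]
eef_rot: [-0.005, 0.041, 0.999, 0.003]
wrist_force: [-1.6, 1.1, -0.2]
opening: 0.002
grasp_force: 0.0
```

Run:
```python
from h import *
print(get_obs()["eef_pos"])
c=camera("side");cv2.imwrite("pics/b1.png",cv2.resize(c["pixels"][120:290,170:350,::-1],None,fx=3.5,fy=3.5))
```

```text
[ 0.39770881 -0.13285432  0.05552089]
```

View pics/b1.png

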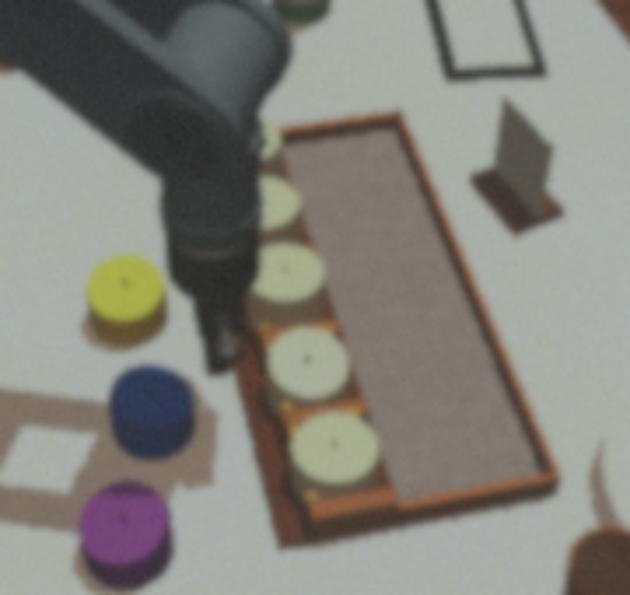

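The fingertip, crop (220,370), stands on the robot side of bay 2's candle at (307,360) and between the decoys. I'll descend slowly and let it settle.

Request:
carry_out([
  [[0, 0, 0, 0, 0, 0, 0], [0, 0, -0.01, 0, 0, 0, 0], [0, 0, -0.025, 0, 0, 0, 0], [0, 0, -0.037, 0, 0, 0, 0], [0, 0, -0.042, 0, 0, 0, 0]],
])

```text
time_s: 2.65
eef_pos: [0.4034, -0.1364, 0.0197]
eef_rot: [0.001, 0.04, 0.999, -0.001]
wrist_force: [-0.6, 0.2, -0.2]
opening: 0.001
grasp_force: 0.0
```

Request:
carry_out([
  [[0, 0, 0, 0, 0, 0, 0], [0, 0, 0, 0, 0, 0, 0], [0, 0, 0, 0, 0, 0, 0], [0, 0, 0, 0, 0, 0, 0], [0, 0, 0, 0, 0, 0, 0]],
])

```text
time_s: 3.07
eef_pos: [0.4031, -0.1363, 0.02]
eef_rot: [0.001, 0.04, 0.999, -0.0]
wrist_force: [0.4, 1.0, -0.9]
opening: 0.005
grasp_force: 0.0
```

Request:
carry_out([
  [[0.004, -0.002, -0.001, 0, 0, 0, 0], [0.008, -0.003, -0.002, 0, 0, 0, 0], [0.012, -0.003, -0.002, 0, 0, 0, 0], [0.016, -0.0035, -0.002, 0, 0, 0, 0], [0.02, -0.004, -0.002, 0, 0, 0, 0]],
])

```text
time_s: 3.48
eef_pos: [0.4231, -0.14, 0.0172]
eef_rot: [-0.0, 0.04, 0.999, 0.0]
wrist_force: [0.2, 0.2, 0.2]
opening: 0.0
grasp_force: 0.0
```

Request:
carry_out([
  [[0.004, -0.0003, 0, 0, 0, 0, 0], [0.008, -0.0006, 0, 0, 0, 0, 0], [0.012, -0.001, 0, 0, 0, 0, 0], [0.016, -0.0013, 0, 0, 0, 0, 0], [0.02, -0.0016, 0, 0, 0, 0, 0]],
])

```text
time_s: 3.9
eef_pos: [0.4399, -0.1411, 0.0167]
eef_rot: [-0.003, 0.04, 0.999, 0.001]
wrist_force: [-13.7, -3.4, 9.6]
opening: -0.0
grasp_force: 6.5
```

Request:
carry_out([
  [[0.003, -0.0003, 0, 0, 0, 0, 0], [0.006, -0.0005, 0, 0, 0, 0, 0], [0.009, -0.0007, 0, 0, 0, 0, 0], [0.012, -0.001, 0, 0, 0, 0, 0], [0.015, -0.0012, 0, 0, 0, 0, 0]],
])

```text
time_s: 4.32
eef_pos: [0.4554, -0.1423, 0.0167]
eef_rot: [-0.003, 0.04, 0.999, 0.001]
wrist_force: [-11.1, -0.5, 9.3]
opening: 0.002
grasp_force: 5.6
```

```bash
cat > chk.py <<'E'
import sys
from h import *
p=np.array([.486,-.0488,-.0812])
def chk(name=None):
    for cam in("scene","side"):
        c=camera(cam);W=cloud(c).reshape(-1,3);I=c["pixels"].reshape(-1,3).astype(int)
        d=W[:,:2]-p[:2];s,k=np.sin(p[2]),np.cos(p[2]);L=np.c_[d@[k,s],d@[-s,k]]
        for i in range(5):
            m=(L[:,0]>-.06)&(L[:,0]<.17)&(abs(L[:,1]-(i-2)*.096)<.044)&(W[:,2]>.041)&(W[:,2]<.075)&(I[:,1]>I[:,2]+12)&(I[:,0]<I[:,1]+25)
            if m.sum()<20: print(cam,i+1,"few");continue
            Q=np.c_[L[m],W[m,2]];T=Q
            for _ in range(6):
                mu=T[:,:2].mean(0);co=np.linalg.lstsq(np.c_[T[:,:2]-mu,np.ones(len(T))],T[:,2],rcond=None)[0]
                r=Q[:,2]-np.c_[Q[:,:2]-mu,np.ones(len(Q))]@co;T=Q[abs(r)<.004] if _ else Q[r>-.004]
            (cx,cy),rad=cv2.minEnclosingCircle(T[:,:2].astype(np.float32))
            print(cam,i+1,len(T),"local c",np.round([cx,cy-(i-2)*.096,rad],4),"z",round(np.median(T[:,2]),4),"slope",co[:2].round(3))
        if name and cam=="scene": cv2.imwrite("pics/"+name,cv2.resize(c["pixels"][140:260,150:330,::-1],None,fx=4,fy=4,interpolation=2))
chk(sys.argv[1] if len(sys.argv)>1 else None)
E
python3 chk.py m1.png
```

```text
scene 1 166 local c [-0.0005  0.0002  0.0408] z 0.0511 slope [0.01  0.005]
scene 2 181 local c [0.0231 0.0049 0.0439] z 0.0535 slope [-0.083  0.211]
scene 3 179 local c [0.0021 0.0018 0.0383] z 0.0674 slope [-0.009  0.024]
scene 4 186 local c [-0.0018  0.0014  0.0407] z 0.0671 slope [-0.009 -0.005]
scene 5 192 local c [0.0015 0.0011 0.0387] z 0.0669 slope [-0.013 -0.011]
side 1 401 local c [-0.001   0.0009  0.0382] z 0.0511 slope [-0.    -0.004]
side 2 320 local c [ 0.0264 -0.0063  0.0368] z 0.0522 slope [-0.081  0.195]
side 3 few
side 4 17 local c [-0.0354 -0.0026  0.012 ] z 0.0662 slope [-0.052  0.242]
side 5 few
```

View pics/m1.png

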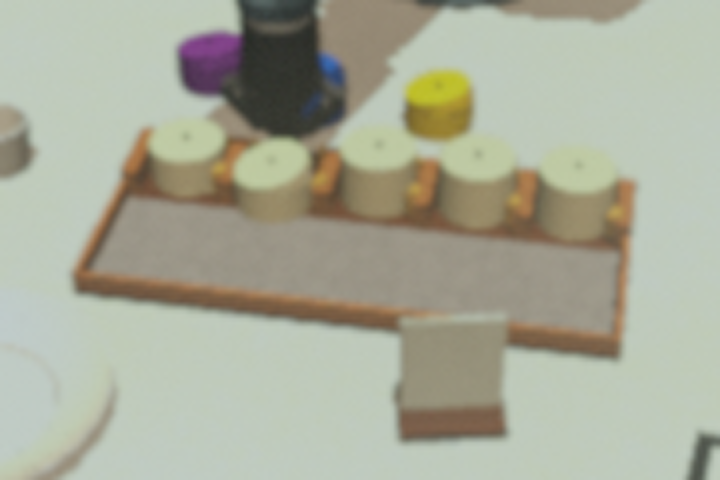

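The candle in bay 2, crop (272,165), is sliding out upright against the nose, with its slope unchanged. I'll keep going.

Request:
carry_out([
  [[0.004, -0.0003, 0, 0, 0, 0, 0], [0.008, -0.0006, 0, 0, 0, 0, 0], [0.012, -0.001, 0, 0, 0, 0, 0], [0.016, -0.0013, 0, 0, 0, 0, 0], [0.02, -0.0016, 0, 0, 0, 0, 0]],
])

```text
time_s: 4.83
eef_pos: [0.4768, -0.1438, 0.0168]
eef_rot: [-0.001, 0.04, 0.999, 0.0]
wrist_force: [-1.2, 0.1, -0.9]
opening: -0.003
grasp_force: 0.3
```

Request:
carry_out([
  [[0.004, -0.0003, 0, 0, 0, 0, 0], [0.008, -0.0006, 0, 0, 0, 0, 0], [0.012, -0.001, 0, 0, 0, 0, 0], [0.016, -0.0013, 0, 0, 0, 0, 0], [0.02, -0.0016, 0, 0, 0, 0, 0]],
])

```text
time_s: 5.25
eef_pos: [0.4981, -0.146, 0.0173]
eef_rot: [0.0, 0.04, 0.999, -0.0]
wrist_force: [-1.2, -0.4, -0.9]
opening: 0.002
grasp_force: 0.3
```

```bash
python3 chk.py
```

```text
scene 1 170 local c [-0.0008  0.0013  0.0404] z 0.0513 slope [ 0.004 -0.021]
scene 2 189 local c [0.0553 0.002  0.0522] z 0.0537 slope [-0.102  0.203]
scene 3 177 local c [0.001  0.004  0.0398] z 0.0671 slope [0.003 0.009]
scene 4 179 local c [-0.0006  0.0016  0.0374] z 0.067 slope [-0.012  0.009]
scene 5 186 local c [-0.0006 -0.001   0.0389] z 0.0676 slope [-0.008 -0.011]
side 1 395 local c [-0.0006 -0.0002  0.0377] z 0.051 slope [-0.001  0.   ]
side 2 301 local c [ 0.0687 -0.0054  0.0365] z 0.0522 slope [-0.091  0.21 ]
side 3 180 local c [-0.0043 -0.0005  0.0386] z 0.0673 slope [0.004 0.014]
side 4 219 local c [-0.0014 -0.0003  0.0385] z 0.0668 slope [ 0.015 -0.003]
side 5 40 local c [-0.0128 -0.0174  0.0296] z 0.0626 slope [-0.338  0.097]
```

Request:
carry_out([
  [[0.005, -0.0004, 0, 0, 0, 0, 0], [0.01, -0.0008, 0, 0, 0, 0, 0], [0.015, -0.0012, 0, 0, 0, 0, 0], [0.02, -0.0016, 0, 0, 0, 0, 0], [0.025, -0.002, 0, 0, 0, 0, 0]],
])

```text
time_s: 5.77
eef_pos: [0.5231, -0.148, 0.0173]
eef_rot: [0.0, 0.04, 0.999, 0.0]
wrist_force: [-1.4, 0.8, 0.4]
opening: -0.0
grasp_force: 0.3
```

Request:
carry_out([
  [[0.005, -0.0004, 0, 0, 0, 0, 0], [0.01, -0.0008, 0, 0, 0, 0, 0], [0.014, -0.0011, 0, 0, 0, 0, 0], [0.017, -0.0014, 0, 0, 0, 0, 0], [0.018, -0.0015, 0, 0, 0, 0, 0]],
])

```text
time_s: 6.18
eef_pos: [0.5411, -0.1495, 0.0173]
eef_rot: [0.0, 0.04, 0.999, -0.0]
wrist_force: [-1.7, 0.2, -1.0]
opening: 0.004
grasp_force: 0.4
```

```bash
python3 chk.py | grep ' [123] '
```

```text
scene 1 122 local c [0.0007 0.0029 0.0401] z 0.0512 slope [ 0.003 -0.014]
scene 2 209 local c [ 0.1103 -0.0017  0.0401] z 0.0528 slope [-0.089  0.189]
scene 3 182 local c [0.0008 0.0035 0.0393] z 0.0672 slope [-0.013 -0.012]
side 1 398 local c [-0.0002 -0.0006  0.0377] z 0.0511 slope [ 0.004 -0.004]
side 2 297 local c [ 0.1117 -0.0078  0.0375] z 0.0521 slope [-0.077  0.183]
side 3 300 local c [-0.0012  0.0007  0.0385] z 0.0669 slope [-0.01   0.009]
```

Request:
carry_out([
  [[-0.015, 0.001, 0, 0, 0, 0, 0], [-0.04, 0.003, 0, 0, 0, 0, 0], [-0.045, 0.003, 0.035, 0, 0, 0, 0], [-0.045, 0.003, 0.075, 0, 0, 0, 0], [-0.045, 0.003, 0.1, 0, 0, 0, 0]],
])

```text
time_s: 6.7
eef_pos: [0.4958, -0.1468, 0.1201]
eef_rot: [0.001, 0.041, 0.999, -0.0]
wrist_force: [1.1, -0.4, 0.6]
opening: 0.001
grasp_force: 0.0
```

Request:
carry_out([
  [[-0.025, -0.02, 0, 0, 0, 0, 0], [-0.05, -0.042, 0, 0, 0, 0, 0], [-0.078, -0.064, 0, 0, 0, 0, 0], [-0.095, -0.08, 0, 0, 0, 0, 0], [-0.1, -0.0877, 0, 0, 0, 0, 0]],
])

```text
time_s: 7.12
eef_pos: [0.3935, -0.2355, 0.1175]
eef_rot: [-0.0, 0.041, 0.999, -0.0]
wrist_force: [0.4, -0.7, -0.6]
opening: -0.002
grasp_force: 0.0
```

Request:
carry_out([
  [[0, 0, -0.02, 0, 0, 0, 0], [0, 0, -0.05, 0, 0, 0, 0], [0, 0, -0.08, 0, 0, 0, 0], [0, 0, -0.095, 0, 0, 0, 0], [0, 0, -0.1, 0, 0, 0, 0]],
])

```text
time_s: 7.53
eef_pos: [0.3943, -0.2324, 0.0147]
eef_rot: [-0.002, 0.041, 0.999, 0.002]
wrist_force: [-0.1, -0.5, -1.5]
opening: 0.003
grasp_force: 0.0
```

Request:
carry_out([
  [[0, 0, 0, 0, 0, 0, 0], [0, 0, 0, 0, 0, 0, 0], [0, 0, 0, 0, 0, 0, 0], [0, 0, 0, 0, 0, 0, 0], [0, 0, 0, 0, 0, 0, 0]],
])

```text
time_s: 7.95
eef_pos: [0.3963, -0.2348, 0.0184]
eef_rot: [0.001, 0.04, 0.999, -0.001]
wrist_force: [-0.3, 0.2, -0.1]
opening: -0.003
grasp_force: 0.0
```

Request:
carry_out([
  [[0.004, -0.0003, -0.001, 0, 0, 0, 0], [0.008, -0.0006, -0.001, 0, 0, 0, 0], [0.012, -0.001, -0.001, 0, 0, 0, 0], [0.016, -0.0013, -0.001, 0, 0, 0, 0], [0.02, -0.0016, -0.001, 0, 0, 0, 0]],
])

```text
time_s: 8.37
eef_pos: [0.4161, -0.2358, 0.0163]
eef_rot: [0.0, 0.04, 0.999, -0.0]
wrist_force: [0.0, -0.8, 0.1]
opening: 0.002
grasp_force: 0.0
```

Request:
carry_out([
  [[0.004, -0.0003, 0, 0, 0, 0, 0], [0.008, -0.0006, 0, 0, 0, 0, 0], [0.012, -0.001, 0, 0, 0, 0, 0], [0.016, -0.0013, 0, 0, 0, 0, 0], [0.02, -0.0016, 0, 0, 0, 0, 0]],
])

```text
time_s: 8.78
eef_pos: [0.4332, -0.2374, 0.0161]
eef_rot: [-0.003, 0.04, 0.999, 0.0]
wrist_force: [-13.0, -3.1, 7.4]
opening: -0.0
grasp_force: 6.2
```

Request:
carry_out([
  [[0.004, -0.0003, 0, 0, 0, 0, 0], [0.008, -0.0006, 0, 0, 0, 0, 0], [0.012, -0.001, 0, 0, 0, 0, 0], [0.016, -0.0013, 0, 0, 0, 0, 0], [0.02, -0.0016, 0, 0, 0, 0, 0]],
])

```text
time_s: 9.2
eef_pos: [0.454, -0.2387, 0.016]
eef_rot: [-0.002, 0.04, 0.999, 0.001]
wrist_force: [-10.1, 0.3, 6.5]
opening: -0.003
grasp_force: 4.7
```

```bash
python3 chk.py | grep ' [12] '
```

```text
scene 1 191 local c [0.0306 0.0022 0.0416] z 0.0512 slope [-0.039 -0.004]
scene 2 207 local c [ 0.1141 -0.0037  0.0397] z 0.0533 slope [-0.073  0.194]
side 1 346 local c [ 0.0319 -0.0049  0.0382] z 0.0512 slope [0.004 0.009]
side 2 351 local c [ 0.1113 -0.006   0.0372] z 0.0525 slope [-0.07   0.202]
```

Request:
carry_out([
  [[0.004, -0.0003, 0, 0, 0, 0, 0], [0.008, -0.0006, 0, 0, 0, 0, 0], [0.012, -0.001, 0, 0, 0, 0, 0], [0.016, -0.0013, 0, 0, 0, 0, 0], [0.02, -0.0016, 0, 0, 0, 0, 0]],
])

```text
time_s: 9.72
eef_pos: [0.4758, -0.2404, 0.016]
eef_rot: [-0.0, 0.04, 0.999, 0.0]
wrist_force: [-1.9, 0.3, -0.3]
opening: -0.002
grasp_force: 0.4
```

Request:
carry_out([
  [[0.005, -0.0004, 0, 0, 0, 0, 0], [0.01, -0.0008, 0, 0, 0, 0, 0], [0.015, -0.0012, 0, 0, 0, 0, 0], [0.02, -0.0016, 0, 0, 0, 0, 0], [0.025, -0.002, 0, 0, 0, 0, 0]],
])

```text
time_s: 10.13
eef_pos: [0.5011, -0.2425, 0.0162]
eef_rot: [0.0, 0.04, 0.999, -0.0]
wrist_force: [-1.7, -0.9, -0.8]
opening: -0.001
grasp_force: 0.4
```

Request:
carry_out([
  [[0.007, -0.0006, 0, 0, 0, 0, 0], [0.015, -0.0012, 0, 0, 0, 0, 0], [0.023, -0.0019, 0, 0, 0, 0, 0], [0.029, -0.0024, 0, 0, 0, 0, 0], [0.032, -0.0026, 0, 0, 0, 0, 0]],
])

```text
time_s: 10.55
eef_pos: [0.5337, -0.2454, 0.0165]
eef_rot: [0.0, 0.04, 0.999, -0.0]
wrist_force: [-3.3, 0.2, 2.0]
opening: 0.002
grasp_force: 1.6
```

```bash
python3 chk.py | grep ' [12] '
```

```text
scene 1 208 local c [ 0.1092 -0.0024  0.0407] z 0.0513 slope [-0.003  0.01 ]
scene 2 203 local c [ 0.1122 -0.0027  0.0383] z 0.0528 slope [-0.068  0.177]
side 1 299 local c [ 0.1118 -0.0029  0.0377] z 0.0511 slope [0.004 0.002]
side 2 few
```

Both candles stand clear of the bays, about 31 mm past the wall ends. I'll retract, lift and check.

Request:
carry_out([
  [[-0.015, 0.001, 0, 0, 0, 0, 0], [-0.04, 0.003, 0, 0, 0, 0, 0], [-0.045, 0.003, 0.035, 0, 0, 0, 0], [-0.045, 0.003, 0.075, 0, 0, 0, 0], [-0.045, 0.003, 0.11, 0, 0, 0, 0]],
])

```text
time_s: 11.07
eef_pos: [0.4866, -0.2418, 0.1275]
eef_rot: [-0.0, 0.041, 0.999, 0.0]
wrist_force: [1.4, -0.4, 0.1]
opening: 0.002
grasp_force: 0.0
```

Request:
carry_out([
  [[-0.03, 0, 0.02, 0, 0, 0, 0], [-0.06, 0, 0.05, 0, 0, 0, 0], [-0.08, 0, 0.08, 0, 0, 0, 0], [-0.09, 0, 0.1, 0, 0, 0, 0], [-0.09, 0, 0.1, 0, 0, 0, 0]],
])

```text
time_s: 11.48
eef_pos: [0.3979, -0.244, 0.2313]
eef_rot: [0.003, 0.041, 0.999, -0.003]
wrist_force: [1.0, -1.9, 0.8]
opening: 0.001
grasp_force: 0.0
```

```bash
python3 chk.py end.png
```

```text
scene 1 205 local c [ 0.1126 -0.0022  0.0382] z 0.0513 slope [-0.014 -0.   ]
scene 2 203 local c [ 0.1127 -0.004   0.038 ] z 0.0535 slope [-0.065  0.194]
scene 3 180 local c [0.0013 0.0002 0.0377] z 0.0672 slope [-0.022 -0.001]
scene 4 182 local c [-0.0021 -0.0006  0.0387] z 0.0669 slope [-0.012 -0.005]
scene 5 185 local c [0.0014 0.0016 0.0388] z 0.0673 slope [0.005 0.015]
side 1 381 local c [ 0.1112 -0.0036  0.038 ] z 0.0512 slope [0.011 0.005]
side 2 343 local c [ 0.1093 -0.0064  0.0372] z 0.0526 slope [-0.076  0.191]
side 3 183 local c [0.0045 0.0006 0.0371] z 0.067 slope [-0.012  0.006]
side 4 few
side 5 few
```

View pics/end.png

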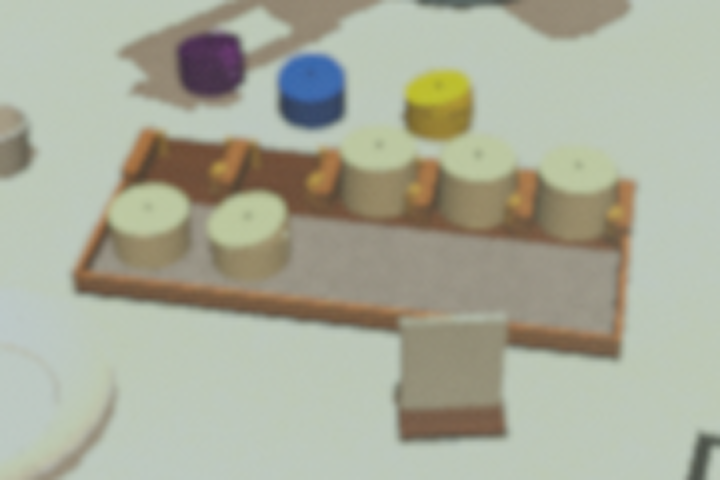

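The two culls stand upright in the well at (150,225) and (248,235), clear of the bays. The three sound candles are still in bays 3–5 and the decoys are undisturbed.

```bash
python3 -c "
from bench import hand_in;print(hand_in())"
```

```text
the job is handed in; nothing more can be done
None
```

The short stub (bay 1) and the slumped candle (bay 2) now stand upright in the culls well, wholly clear of the bays. The three sound candles are still in bays 3–5, and I handed the job in after about 11.5 s of robot time.

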